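# Dose setting and third outlet held open

## Robot

A 6-joint arm with a two-finger parallel gripper is mounted at the origin on a cart in front of the work surface, level with it; the furniture and walls round the work are solid. World frame = base frame: x ahead of the robot, y to its left, z up, the work surface at z = 0. Lengths are in m, angles in rad, forces in N, time in s.
With the tool pointing down it reaches from about 0.3 to 0.775 m from the base axis. Payload 14.6 kg.
Tool frame: the origin (TCP) lies between the finger pads, 19 mm behind the fingertips; this is the grasp point; z points along the fingers, y is the line along which they close (so a half turn about z gives the same grasp; the last joint's range is limited). The gripper opens to 94 mm and grips with 3 to 60 N. Pads are 16 mm wide; open, the fingers measure 119 mm over their backs; the gripper's body (75 mm by 177 mm) begins 78 mm behind the grasp point.
Start: joints at [1.273, 0.3, 1.521, -0, 1.321, -0.067], TCP at [0.126, 0.535, 0.224] pointing down, gripper open.
Joint ranges: [-3.03, 3.03], [-0.79, 2.21], [0.23, 2.52], [-1.04, 4.18], [0, 3.07], [-2.55, 2.55]. Speed limits (rad/s): [2.22, 2.22, 2.57, 3.14, 3.14, 3.14].

## Interface

Orientations are given as a unit quaternion [w, x, y, z].
In Python, from station import r, eyes, order, read_state gives the robot as it stands (r), with the cameras (eyes), the readings as plain functions and the job (order).
- The arm moves only by the tool inch_along, called after "Call:" as name(argument=value, ...) on one line, values as JSON. Schema: {"type":"object","properties":{"steps":{"type":"array","items":{"type":"number"},"minItems":7,"maxItems":84},"clamp_n":{"type":"number"},"only":{"type":"string"},"quiet":{"type":"boolean"},"lines":{"type":"string"}},"required":["steps"],"additionalProperties":false}. steps is one flat list of numbers that holds 1 to 12 rows one after another, with no inner brackets; each row has 7 numbers: dx, dy, dz in parts of the range, where 1.0 means 0.8 m, then a rotation vector rx, ry, rz in normalised numbers (1 is pi/2 rad), then the opening from 0.0 (shut) to 1.0 (fully open); each row is the pose to reach, as a shift and turn from the pose commanded when the call began, along the tool's axes at that moment; what a row does not reach only later rows make up. A row lasts 1/10 s, in which the tool goes at most 0.05 m and 0.15 rad, less where a joint would pass 70% of its speed; a pose out of reach is approached as far as the arm can. The fingers move at their own pace and stop on an object; clamp_n is the grip in N (left out, the last holds). Time passes only in rows, so rows that do not move let the fingers close. The tool returns the time, the measured TCP pose, the force, the opening and the grip force at its end. only (a regular expression) keeps the lines of the reply that match it, lines (a string "A,B") keeps lines A to B, and quiet returns only ok. Input that does not fit is refused with a message, and nothing moves.
- read_state(): the state, without advancing time (a new reading comes with each control period).
- eyes.read_camera(name): name is "scene" or "top" or "wrist"; returns the picture (384x512x3 uint8, blue, green, red); there is no depth.
- eyes.get_calibration(name): a dict with "fx", "fy", "cx", "cy" (pixels), "origin" and "rotation" of the camera in the world. Camera axes: x right, y up, looking along -z (the intrinsics and any distortion apply to the point x, -y, -z); pixel columns grow to the right and rows downward; lengths in m; the calibration is good to about 2 mm. A picture is of the moment at which its call begins: read the wrist's pose just before it. get_calibration takes no time and is no camera call; for the wrist camera it gives the pose at the moment of the call.
- order.close_job(): hands the job in; it is judged then, once.
The state is a dict: "time": time; "q": joint angles; "qd": joint speeds; "joint_torque": joint torques, N m; "tcp_pos": TCP position; "ee_rot": TCP orientation; "wrist_force": force on the tool from outside, world axes, zero at the start; "torque": the same for the moment, N m; "gripper_width": opening from 0.0 (shut) to 1.0 (fully open); "grasp_force": force on a finger pad.
Only numpy, scipy, OpenCV 4.12 (cv2) and the standard library are available. Lean on these libraries where they do the work, as an engineer would, in place of code of your own. Each camera call takes 0.05 s, during which the arm holds its last target. There are 200 camera calls.

## Task

Set the dosing pump's blue volume sleeve to 4 and let go of it, leaving it clicked in at that mark. Then grip the black spring-return knob of the outlet selector and turn it clockwise by feel from its zero stop, three clicks to the third stop and never on to the fourth, and hold it there: finish while still gripping the knob at the third stop, because it springs back when let go. Leave the glassware beside the work where it stands and do not turn the outlet knob before the sleeve is set.

Things in the scene. Friction and masses are not known exactly. Their poses are not given: they have to be found in the camera images.
- dosing_pump: Fixed white box 100 x 100 x 35 mm with a light grey top, two thick brass stubs at its rear (+x of its frame, 19 mm long) and the blue volume sleeve upright in the middle of its top. Origin: centre of the underside; z up. The red index mark lies on the top plate at its front edge (-x).
- sleeve_grip (a point): Point on the vertical axis of the blue volume sleeve at the height to grip it with the TCP, 62 mm above the worktop. The sleeve is a knurled upright cylinder, 52 mm diameter, from 39 to 77 mm above the worktop; below it and turning with it is its scale flange, 84 mm diameter, from 35 to 39 mm. Grip across the diameter from above, at any yaw.
- volume_sleeve (a joint): Angle of the blue sleeve, rad, growing clockwise seen from above. Click stops 0 to 8 every 20 degrees (0.349 rad), white ticks and numerals on its flange, read at the red index mark: 0 at mark 0, 1.396 at mark 4, 2.793 at mark 8 (travel ends at 0 and 8). Clockwise raises the reading. Starts near marks 0 to 2; free, it snaps to the nearest stop and stays. A click takes about 0.07 N m.
- outlet_selector: Fixed grey box 100 x 100 x 35 mm, dark top, five thin brass stubs at its rear (+x of its frame, 19 mm long), black knob in the middle of its top. Ticks on the top plate round the knob, 24 degrees apart: a wide red one at the front (-x), the zero stop, then clockwise five white ones, stops 1 to 5. Origin: centre of the underside; z up. The two boxes stand in either order, left or right.
- outlet_knob: The black outlet knob: a ribbed upright cylinder, 44 mm diameter, from 39 to 77 mm above the worktop, with a yellow line on its top pointing at the stop. Origin: on the axis at its underside, 35 mm above the worktop; its -x points along the yellow line; z up.
- knob_grip (a point): Point on the vertical axis of the black outlet knob at the height to grip it with the TCP, 62 mm above the worktop. Grip across the diameter from above, at any yaw. Below the cylinder a flange of 60 mm diameter, from 35 to 39 mm above the worktop, turns with it.
- knob_pointer (a point): Outer end of the yellow pointer line on the knob's flange, 28 mm from the axis, 39 mm above the worktop; at the zero stop it points to the box's front (-x of outlet_selector).
- knob_angle (a joint): Angle of the black knob, rad, growing clockwise seen from above: 0 at the zero stop, where it starts; click stops every 24 degrees (0.419 rad), the third at 1.257, the fourth at 1.676, end 2.094. A spring pulls it back with 0.08 N m at zero, 0.105 at the third stop; clicks add a ripple of +-0.07 N m (zero at a stop, hardest a quarter of the spacing past it). Let go, it always returns to zero.
- beaker_50: Small clear glass beaker, 49 x 45 x 58 mm, standing beyond the work; leave alone. Origin: centre of the underside.
- glass_vial_1: Small clear glass vial, 27 mm diameter, 47 mm high, standing beyond the work; leave alone. Origin: centre of the underside.
- petri_pile_3: Pile of clear petri dishes, 64 mm diameter, 46 mm high, standing beyond the work; leave alone. Origin: centre of the underside.

How it is judged:
On the way, in this order (a step that is already met when the one before it is completed fails the run):
1. the volume sleeve is clicked in at 4 and let go (value of joint volume_sleeve between 1.28 and 1.51 rad and contact force between the fingers and dosing_pump below 0.2 N), for 0.3 s.
2. the outlet knob is gripped at the third stop (value of joint knob_angle between 1.147 and 1.367 rad and contact force between the fingers and outlet_knob above 2 N), for 0.3 s.
At the end, for the whole second after the job is handed in: The outlet knob is held still by the fingers (more than 2 N on it, under 0.1 rad/s) within 0.11 rad (6 degrees) of the third stop (1.257 rad), and the volume sleeve, untouched, stands within 0.115 rad (6.6 degrees) of mark 4 (1.396 rad) (all of step 1 and all of step 2 and velocity of joint knob_angle between -0.1 and 0.1 rad/s); the arm keeps its last pose, push and grip.
It fails at once if the outlet knob is turned on towards the fourth stop (beyond 1.48 rad) (value of joint knob_angle above 1.48 rad).
It fails at once if the outlet knob is turned (beyond 0.2 rad) while the sleeve does not stand at 4 (value of joint knob_angle above 0.2 rad and not (value of joint volume_sleeve between 1.28 and 1.51 rad)).
It fails at once if beaker_50 is pushed more than 20 mm or tipped (distance of beaker_50 from where it was at the start of the episode above 0.02 m or angle between beaker_50's own z axis and vertical above 0.3 rad).
It fails at once if glass_vial_1 is pushed more than 20 mm or tipped (distance of glass_vial_1 from where it was at the start of the episode above 0.02 m or angle between glass_vial_1's own z axis and vertical above 0.3 rad).
It fails at once if petri_pile_3 is pushed more than 20 mm or tipped (distance of petri_pile_3 from where it was at the start of the episode above 0.02 m or angle between petri_pile_3's own z axis and vertical above 0.3 rad).
It also fails if it takes over 48 s, if anything falls off the work surface, if the arm or the gripper's body presses on something with over 40 N, if the wrist force passes 120 N, or if a joint passes its speed limit or range.

## Working session

There is one attempt and no reset: what is moved stays moved. The work goes in short steps, Python scripts to look and compute and a tool call to move; the robot and the scene stay as the last step left them, time stands still between calls to the robot, and variables do not carry over. Pictures are saved under pics/ and viewed, at most 10 in all, crops included, and the job is handed in when it is done.

```bash
ls; mkdir -p pics; python3 - <<'E'
from station import r, eyes, order, read_state
import cv2,numpy as np
for n in ("top","scene"):
    cv2.imwrite(f"pics/{n}0.png",eyes.read_camera(n)); c=eyes.get_calibration(n); print(n,c)
s=read_state(); print(s)
E
```

```text
pics
station.py
top {'fx': 414.0942344774019, 'fy': 414.0942344774019, 'cx': 262.14403732123486, 'cy': 191.95273145018064, 'origin': array([ 0.39057181, -0.28639909,  0.91526128]), 'rotation': array([ 0.71339987,  0.0727835 , -0.06470023, -0.69395754])}
scene {'fx': 487.7041537432995, 'fy': 487.7041537432995, 'cx': 255.35045341719157, 'cy': 188.89316285160723, 'origin': array([ 0.21037094, -0.90826743,  0.51653161]), 'rotation': array([ 0.84186716,  0.47022163, -0.11831911, -0.2369639 ])}
{'time': 0.1, 'q': array([ 1.27341744e+00,  3.00376824e-01,  1.52153384e+00,  7.13329572e-06,
        1.32069426e+00, -6.65753721e-02]), 'qd': array([ 0.00058836, -0.00117738, -0.00195081,  0.00010978, -0.00115439,
        0.00046612]), 'joint_torque': array([ 6.91903733e-04, -5.32641470e+01, -3.53287375e+01,  7.09071779e-02,
        2.34822911e-02, -6.38648635e-05]), 'tcp_pos': array([0.12574093, 0.53520653, 0.22375802]), 'ee_rot': array([-9.49959625e-05,  1.15146648e-01,  9.93348375e-01, -4.97153928e-04]), 'wrist_force': array([ 0.36590589, -0.23868689,  0.08540802]), 'torque': array([-0.02997859, -0.00642919, -0.02281044]), 'grasp_force': 0.0, 'gripper_width': 0.9986585811705938}
```

View pics/top0.png

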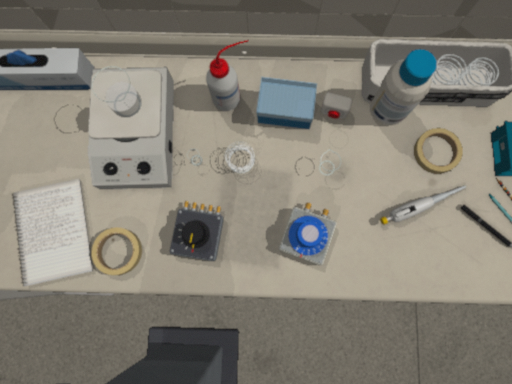

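The top picture shows the selector at about (193,234) and the pump at about (309,236). The petri pile is near (238,158) and the other glass lies along row 160. I'll enlarge the two boxes.

```bash
cat > h.py <<'E'
import numpy as np,cv2
from scipy.spatial.transform import Rotation as R
from station import r, eyes, order, read_state
def rot(q): return R.from_quat([q[1],q[2],q[3],q[0]])
def p2w(c,u,v,z):
    d=rot(c["rotation"]).apply([(u-c["cx"])/c["fx"],-(v-c["cy"])/c["fy"],-1]); o=np.array(c["origin"])
    return o+d*(z-o[2])/d[2]
def w2p(c,p):
    q=rot(c["rotation"]).inv().apply(np.array(p)-c["origin"]); return c["cx"]+c["fx"]*q[0]/-q[2], c["cy"]-c["fy"]*q[1]/-q[2]
E
python3 - <<'E'
from h import *
t=cv2.imread("pics/top0.png"); s=cv2.imread("pics/scene0.png")
a=cv2.resize(t[195:275,160:240],None,fx=5,fy=5,interpolation=cv2.INTER_CUBIC)
b=cv2.resize(t[195:275,270:350],None,fx=5,fy=5,interpolation=cv2.INTER_CUBIC)
cv2.imwrite("pics/crop.png",np.hstack([a,b]))
c=eyes.get_calibration("top")
for n,u,v,z in [("knob",195,233,.077),("sleeve",309,235,.077),("petri",238,158,.046),("vial",195,158,.02),("beaker",329,167,.03)]: print(n,p2w(c,u,v,z).round(3))
E
```

```text
knob [ 0.467 -0.141  0.077]
sleeve [ 0.47  -0.372  0.077]
petri [ 0.636 -0.219  0.046]
vial [ 0.641 -0.121  0.02 ]
beaker [ 0.625 -0.419  0.03 ]
```

View pics/crop.png

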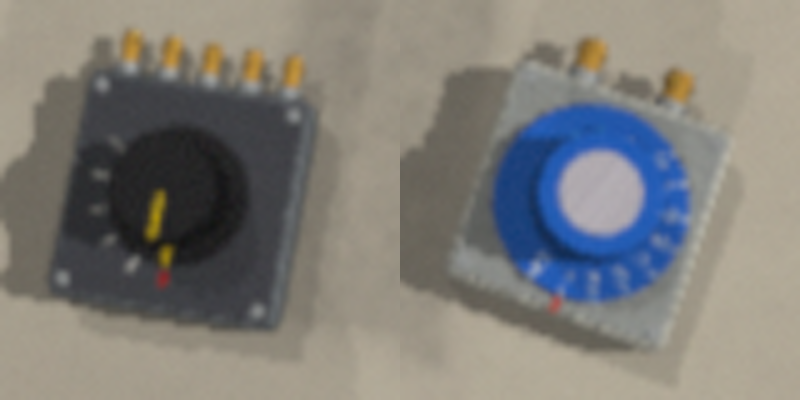

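View pics/scene0.png

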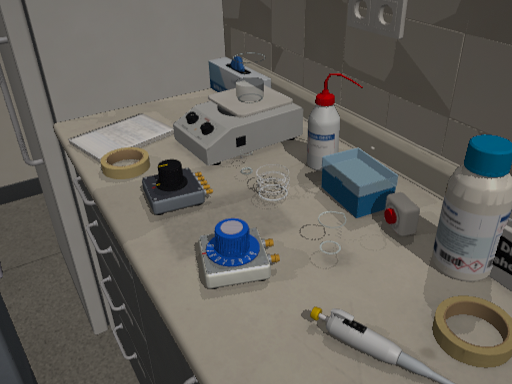

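Careful with the scale: shifts go in shares of 0.8 m and turns go in shares of pi/2 rad. That gives: -0.366 m / 0.8 = -0.4575, -0.361 m / 0.8 = -0.4513, 1.41 rad / 1.5708 = 0.8976.

Call:
inch_along(steps=[-0.4575, -0.4513, 0, 0, 0, 0.8976, 1, -0.4575, -0.4513, 0, 0, 0, 0.8976, 1, -0.4575, -0.4513, 0, 0, 0, 0.8976, 1, -0.4575, -0.4513, 0, 0, 0, 0.8976, 1, -0.4575, -0.4513, 0, 0, 0, 0.8976, 1, -0.4575, -0.4513, 0, 0, 0, 0.8976, 1, -0.4575, -0.4513, 0, 0, 0, 0.8976, 1, -0.4575, -0.4513, 0, 0, 0, 0.8976, 1, -0.4575, -0.4513, 0, 0, 0, 0.8976, 1, -0.4575, -0.4513, 0, 0, 0, 0.8976, 1, -0.4575, -0.4513, 0, 0, 0, 0.8976, 1, -0.4575, -0.4513, 0, 0, 0, 0.8976, 1], clamp_n=20)

```text
time: 1.3
tcp_pos: [0.4001, 0.0987, 0.2239]
ee_rot: [-0.0, 0.733, 0.681, -0.0]
wrist_force: [-0.2, 0.2, -0.4]
gripper_width: 1.001
grasp_force: 0.0
```

```bash
cat >> h.py <<'E'
def totool(target):
    s=read_state(); return rot(s["ee_rot"]).inv().apply(np.array(target)-s["tcp_pos"])
E
python3 - <<'E'
from h import *
s=read_state(); print(s["q"].round(3)); print(totool([.47,-.372,.224]).round(3)); c=eyes.get_calibration("wrist"); print(c["origin"],s["tcp_pos"], rot(c["rotation"]).as_matrix().round(2), rot(s["ee_rot"]).as_matrix().round(2))
E
```

```text
[ 0.153 -0.013  1.88  -0.     1.276  0.226]
[-0.464  0.104 -0.   ]
[0.4049503  0.17892989 0.38368362] [0.40008847 0.09869268 0.22392944] [[ 1.    0.07  0.02]
 [-0.07  0.96  0.28]
 [-0.   -0.28  0.96]] [[ 0.07  1.   -0.  ]
 [ 1.   -0.07 -0.  ]
 [-0.   -0.   -1.  ]]
```

Scaled: -0.464 m / 0.8 = -0.58, 0.104 m / 0.8 = 0.13.

Call:
inch_along(steps=[-0.58, 0.13, 0, 0, 0, 0, 1, -0.58, 0.13, 0, 0, 0, 0, 1, -0.58, 0.13, 0, 0, 0, 0, 1, -0.58, 0.13, 0, 0, 0, 0, 1, -0.58, 0.13, 0, 0, 0, 0, 1, -0.58, 0.13, 0, 0, 0, 0, 1, -0.58, 0.13, 0, 0, 0, 0, 1, -0.58, 0.13, 0, 0, 0, 0, 1, -0.58, 0.13, 0, 0, 0, 0, 1, -0.58, 0.13, 0, 0, 0, 0, 1, -0.58, 0.13, 0, 0, 0, 0, 1])

```text
time: 2.4
tcp_pos: [0.4711, -0.3711, 0.2231]
ee_rot: [-0.001, 0.732, 0.681, -0.0]
wrist_force: [0.5, 1.1, 0.2]
gripper_width: 0.999
grasp_force: 0.0
```

```bash
python3 - <<'E'
from h import *
print(read_state()["q"].round(3)); c=eyes.get_calibration("wrist"); im=eyes.read_camera("wrist"); cv2.imwrite("pics/w1.png",im)
print(w2p(c,[.47,-.372,.077]))
E
```

```text
[-0.728  0.413  1.371 -0.     1.359 -0.657]
(np.float64(259.6635474259686), np.float64(185.08852790880127))
```

View pics/w1.png

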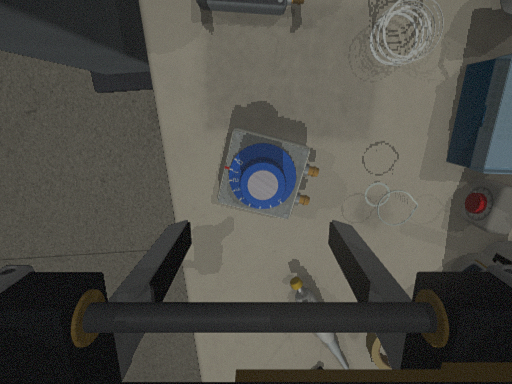

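The wrist picture shows the sleeve's pale top at about (263,184) and the red index near (228,167), with the fingers clear of everything. I'll measure these and enlarge the scale.

```bash
python3 - <<'E'
from h import *
im=cv2.imread("pics/w1.png"); c=eyes.get_calibration("wrist"); t=cv2.imread("pics/top0.png"); ct=eyes.get_calibration("top")
def cen(m,x0,x1,y0,y1):
    k=np.zeros(m.shape[:2],np.uint8);k[y0:y1,x0:x1]=m[y0:y1,x0:x1]; n,l,s,cc=cv2.connectedComponentsWithStats(k); i=1+s[1:,4].argmax(); return cc[i],s[i]
def masks(im):
    h=cv2.cvtColor(im,cv2.COLOR_BGR2HSV); H,S,V=h[...,0],h[...,1],h[...,2]
    return ((H>105)&(H<125)&(S>120)&(V>60)).astype(np.uint8),(((H<8)|(H>172))&(S>110)&(V>70)).astype(np.uint8),((S<60)&(V>120)).astype(np.uint8)
b,rd,w=masks(im)
p,s=cen(w,245,282,168,202); print("w disc",p,s,p2w(c,*p,.077))
q,s=cen(rd,215,240,150,185); print("w red",q,s,p2w(c,*q,.0355))
b,rd,w=masks(t)
p,s=cen(w,300,320,225,245); print("t disc",p,s,p2w(ct,*p,.077))
q,s=cen(rd,290,312,245,265); print("t red",q,s,p2w(ct,*q,.0355))
# rectified topdown of flange z=.039, 0.4 mm/px ; up=+x left=+y
C=p2w(c,*cen(w*0+masks(im)[2] if 0 else np.pad(np.zeros((1,1),np.uint8),((0,0),(0,0))),0,1,0,1)[0],.077) if 0 else p2w(c,*cen(masks(im)[2],245,282,168,202)[0],.077)
N=480;g=0.12/N
mx=np.zeros((N,N),np.float32);my=mx.copy()
for i in range(N):
    for j in range(N): mx[i,j],my[i,j]=w2p(c,[C[0]+(N/2-i)*g,C[1]+(N/2-j)*g,.039])
cv2.imwrite("pics/rect.png",cv2.remap(im,mx,my,cv2.INTER_CUBIC))
E
```

```text
w disc [262.33428571 184.78714286] [248 170  30  30 700] [ 0.47302102 -0.37028108  0.077     ]
w red [226.3 167.2] [225 166   4   3  10] [ 0.42973331 -0.3556222   0.0355    ]
t disc [309.7014218  233.12322275] [302 225  17  17 211] [ 0.47353314 -0.37292784  0.077     ]
t red [300.5 255.5] [300 255   2   2   2] [ 0.43011477 -0.35820638  0.0355    ]
```

View pics/rect.png

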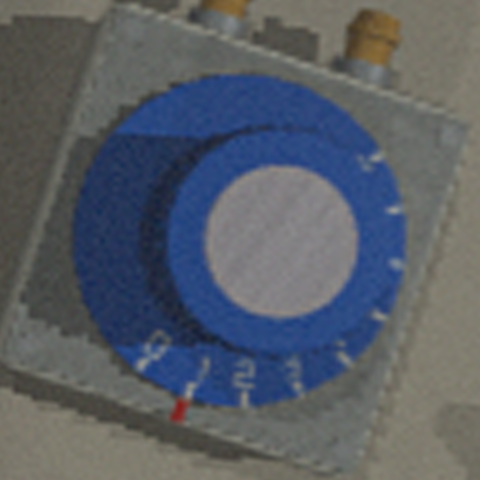

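The sleeve stands at mark 1: tick 1 at (191,392) meets the red index at (180,410). It needs 60° (1.047 rad) clockwise. The axis is at about (0.473,-0.3715), and the top and wrist cameras agree to 3 mm.

```bash
python3 - <<'E'
from h import *
print(totool([.473,-.3715,.062]).round(4))
E
```

```text
[-0.002   0.0022  0.1613]
```

Scaled: 0.161 m / 0.8 = 0.2013, 0.15 m / 0.8 = 0.1875.

Call:
inch_along(steps=[-0.0013, 0.0025, 0.05, 0, 0, 0, 1, -0.0013, 0.0025, 0.1, 0, 0, 0, 1, -0.0013, 0.0025, 0.15, 0, 0, 0, 1, -0.0013, 0.0025, 0.1875, 0, 0, 0, 1, -0.0013, 0.0025, 0.2013, 0, 0, 0, 1, -0.0013, 0.0025, 0.2013, 0, 0, 0, 0.4, -0.0013, 0.0025, 0.2013, 0, 0, 0, 0.4, -0.0013, 0.0025, 0.2013, 0, 0, 0, 0.4, -0.0013, 0.0025, 0.2013, 0, 0, 0, 0.4, -0.0013, 0.0025, 0.2013, 0, 0, 0, 0.4, -0.0013, 0.0025, 0.2013, 0, 0, 0, 0.4], clamp_n=20)

```text
time: 3.55
tcp_pos: [0.474, -0.3713, 0.064]
ee_rot: [0.002, 0.731, 0.682, 0.001]
wrist_force: [5.0, -0.8, -0.1]
gripper_width: 0.548
grasp_force: 20.0
```

Scaled: 1.05 rad / 1.5708 = 0.6685.

Call:
inch_along(steps=[0, 0, 0, 0, 0, 0.0764, 0.4, 0, 0, 0, 0, 0, 0.1528, 0.4, 0, 0, 0, 0, 0, 0.2292, 0.4, 0, 0, 0, 0, 0, 0.3056, 0.4, 0, 0, 0, 0, 0, 0.382, 0.4, 0, 0, 0, 0, 0, 0.4584, 0.4, 0, 0, 0, 0, 0, 0.5348, 0.4, 0, 0, 0, 0, 0, 0.6112, 0.4, 0, 0, 0, 0, 0, 0.6685, 0.4, 0, 0, 0, 0, 0, 0.6685, 0.4, 0, 0, 0, 0, 0, 0.6685, 0.4])

```text
time: 4.65
tcp_pos: [0.4739, -0.3713, 0.064]
ee_rot: [0.001, 0.975, 0.223, 0.001]
wrist_force: [7.1, -0.8, -0.0]
gripper_width: 0.547
grasp_force: 20.0
```

```bash
python3 - <<'E'
from h import *
s=read_state(); print(s["q"].round(3),s["torque"],s["wrist_force"])
cv2.imwrite("pics/w2.png",eyes.read_camera("wrist")); print(eyes.get_calibration("wrist")["origin"])
E
```

```text
[-7.260e-01  5.820e-01  1.513e+00  1.000e-03  1.043e+00  3.940e-01] [ 0.11418751 -1.14625815  0.01680067] [ 7.12478791e+00 -8.07369146e-01 -4.30171685e-03]
[ 0.54505627 -0.33627242  0.22396355]
```

Next I'll release, rise and look.

Scaled: -0.16 m / 0.8 = -0.2, -0.15 m / 0.8 = -0.1875.

Call:
inch_along(steps=[0, 0, 0, 0, 0, 0, 1, 0, 0, 0, 0, 0, 0, 1, 0, 0, 0, 0, 0, 0, 1, 0, 0, 0, 0, 0, 0, 1, 0, 0, 0, 0, 0, 0, 1, 0, 0, -0.0625, 0, 0, 0, 1, 0, 0, -0.125, 0, 0, 0, 1, 0, 0, -0.1875, 0, 0, 0, 1, 0, 0, -0.2, 0, 0, 0, 1, 0, 0, -0.2, 0, 0, 0, 1])

```text
time: 5.7
tcp_pos: [0.4731, -0.3714, 0.225]
ee_rot: [0.001, 0.975, 0.224, 0.001]
wrist_force: [-0.5, 0.3, -0.8]
gripper_width: 1.002
grasp_force: 0.0
```

```bash
python3 - <<'E'
from h import *
c=eyes.get_calibration("wrist"); im=eyes.read_camera("wrist"); cv2.imwrite("pics/w3.png",im)
C=[.473,-.3715]
N=480;g=0.12/N
P=np.array([w2p(c,[C[0]+(N/2-i)*g,C[1]+(N/2-j)*g,.039]) for i in range(N) for j in range(N)],np.float32).reshape(N,N,2)
cv2.imwrite("pics/rect3.png",cv2.remap(im,P,None,cv2.INTER_CUBIC))
print(totool([.467,-.141,.224]).round(3))
E
```

```text
[ 0.095 -0.209 -0.001]
```

View pics/rect3.png

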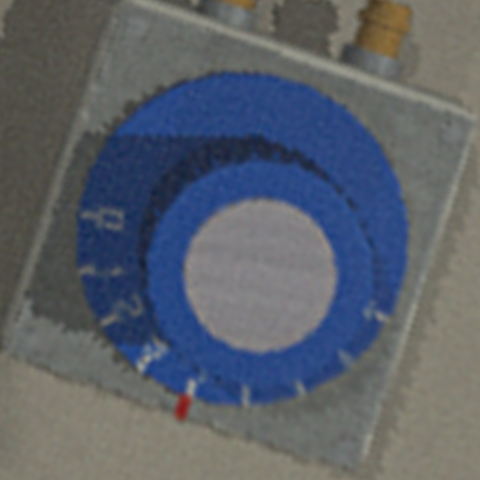

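Index (182,408) now faces tick 4 at (193,390), with 0 at (90,215) and 3 at (143,360), so the sleeve is set and released. Next, over to the knob, turning the wrist back.

Scaled: -0.209 m / 0.8 = -0.2613, 0.095 m / 0.8 = 0.1188, -1.48 rad / 1.5708 = -0.9422.

Call:
inch_along(steps=[0.1188, -0.2613, 0, 0, 0, -0.9422, 1, 0.1188, -0.2613, 0, 0, 0, -0.9422, 1, 0.1188, -0.2613, 0, 0, 0, -0.9422, 1, 0.1188, -0.2613, 0, 0, 0, -0.9422, 1, 0.1188, -0.2613, 0, 0, 0, -0.9422, 1, 0.1188, -0.2613, 0, 0, 0, -0.9422, 1, 0.1188, -0.2613, 0, 0, 0, -0.9422, 1, 0.1188, -0.2613, 0, 0, 0, -0.9422, 1, 0.1188, -0.2613, 0, 0, 0, -0.9422, 1, 0.1188, -0.2613, 0, 0, 0, -0.9422, 1, 0.1188, -0.2613, 0, 0, 0, -0.9422, 1, 0.1188, -0.2613, 0, 0, 0, -0.9422, 1])

```text
time: 6.95
tcp_pos: [0.4668, -0.1414, 0.2219]
ee_rot: [-0.001, 0.571, 0.821, -0.0]
wrist_force: [0.4, 0.3, -0.5]
gripper_width: 1.0
grasp_force: 0.0
```

```bash
python3 - <<'E'
from h import *
print(read_state()["q"].round(3)); c=eyes.get_calibration("wrist"); im=eyes.read_camera("wrist"); cv2.imwrite("pics/w4.png",im)
C=[.467,-.141]
N=480;g=0.12/N
for nm,z in (("77",.077),("39",.039)):
    P=np.array([w2p(c,[C[0]+(N/2-i)*g,C[1]+(N/2-j)*g,z]) for i in range(N) for j in range(N)],np.float32).reshape(N,N,2)
    o=cv2.remap(im,P,None,cv2.INTER_CUBIC); o=cv2.convertScaleAbs(o,alpha=1.8); cv2.imwrite(f"pics/rk{nm}.png",o)
    cv2.imwrite("pics/rk.png",o if nm=="77" else np.hstack([cv2.resize(cv2.imread("pics/rk77.png"),(400,400)),cv2.resize(o,(400,400))]))
E
```

```text
[-0.369  0.164  1.694 -0.     1.286 -0.725]
```

View pics/rk.png

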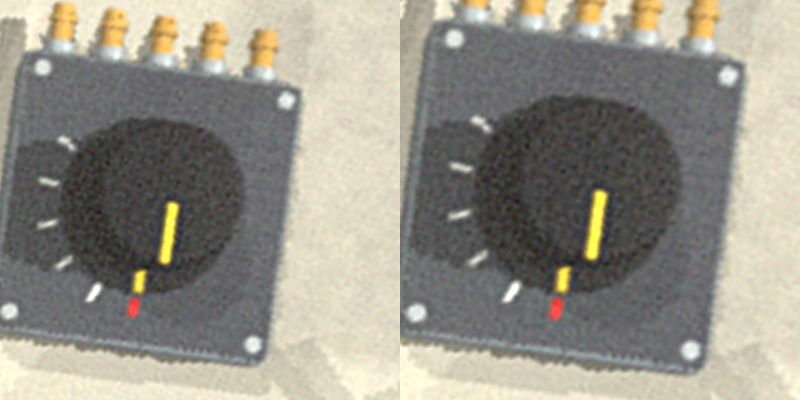

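The knob stands at zero: its yellow line points at the red tick. The box's four corner screws are at (454,38), (728,75), (690,350) and (416,312) in the right panel, which gives its centre. I'll check that against the top camera.

```bash
python3 - <<'E'
from h import *
ct=eyes.get_calibration("top"); print(p2w(ct,195.3,234.0,.035))
c=eyes.get_calibration("wrist"); g=.12/400
pts=[]
for u,v in [(54,38),(328,75),(290,350),(16,312)]:
    w=[.467+(200-v)*g,-.141+(200-u)*g,.039]; pts.append(p2w(c,*w2p(c,w),.036))
pts=np.array(pts); m=pts.mean(0); print(m,[np.linalg.norm(pts[i]-pts[i-1]).round(4) for i in range(4)])
# same for pump disc-style check
d=m.copy(); d[2]=.062; print(totool([.4695,-.134,.062]).round(4))
E
```

```text
[ 0.46910512 -0.13423993  0.035     ]
[ 0.46914674 -0.13318093  0.036     ] [np.float64(0.0837), np.float64(0.0837), np.float64(0.084), np.float64(0.0837)]
[0.0059 0.0053 0.1602]
```

Scaled: 0.16 m / 0.8 = 0.2, 0.15 m / 0.8 = 0.1875.

Call:
inch_along(steps=[0.0075, 0.0063, 0.05, 0, 0, 0, 1, 0.0075, 0.0063, 0.1, 0, 0, 0, 1, 0.0075, 0.0063, 0.15, 0, 0, 0, 1, 0.0075, 0.0063, 0.1875, 0, 0, 0, 1, 0.0075, 0.0063, 0.2, 0, 0, 0, 1, 0.0075, 0.0063, 0.2, 0, 0, 0, 0.3, 0.0075, 0.0063, 0.2, 0, 0, 0, 0.3, 0.0075, 0.0063, 0.2, 0, 0, 0, 0.3, 0.0075, 0.0063, 0.2, 0, 0, 0, 0.3, 0.0075, 0.0063, 0.2, 0, 0, 0, 0.3, 0.0075, 0.0063, 0.2, 0, 0, 0, 0.3, 0.0075, 0.0063, 0.2, 0, 0, 0, 0.3], clamp_n=30)

```text
time: 8.2
tcp_pos: [0.4706, -0.1339, 0.0636]
ee_rot: [0.001, 0.569, 0.822, 0.001]
wrist_force: [1.7, 3.2, -1.8]
gripper_width: 0.465
grasp_force: 30.0
```

```bash
python3 - <<'E'
from h import *
s=read_state(); print(s["q"].round(3),s["torque"].round(3),rot(s["ee_rot"]).as_euler("ZYX"))
E
```

```text
[-3.530e-01  3.710e-01  1.843e+00  1.000e-03  9.260e-01 -7.130e-01] [0.31  0.171 0.06 ] [1.93047622e+00 6.93803508e-04 3.13926492e+00]
```

Scaled: 0.84 rad / 1.5708 = 0.5348.

Call:
inch_along(steps=[0, 0, 0, 0, 0, 0.0637, 0.3, 0, 0, 0, 0, 0, 0.1273, 0.3, 0, 0, 0, 0, 0, 0.191, 0.3, 0, 0, 0, 0, 0, 0.2674, 0.3, 0, 0, 0, 0, 0, 0.331, 0.3, 0, 0, 0, 0, 0, 0.3947, 0.3, 0, 0, 0, 0, 0, 0.4584, 0.3, 0, 0, 0, 0, 0, 0.5348, 0.3, 0, 0, 0, 0, 0, 0.5348, 0.3, 0, 0, 0, 0, 0, 0.5348, 0.3])

```text
time: 9.2
tcp_pos: [0.4695, -0.1338, 0.0636]
ee_rot: [-0.0, 0.855, 0.519, -0.0]
wrist_force: [-3.2, 2.3, 8.0]
gripper_width: 0.464
grasp_force: 30.0
```

```bash
python3 - <<'E'
from h import *
s=read_state(); print(s["torque"].round(3),rot(s["ee_rot"]).as_euler("ZYX"))
c=eyes.get_calibration("wrist"); im=eyes.read_camera("wrist"); print(w2p(c,[.469,-.134,.039]))
cv2.imwrite("pics/w5.png",cv2.convertScaleAbs(im,alpha=1.6))
E
```

```text
[0.615 0.89  0.092] [ 1.09064381e+00 -1.53285864e-04 -3.14074141e+00]
(np.float64(260.0342931639495), np.float64(228.50346168745583))
```

View pics/w5.png

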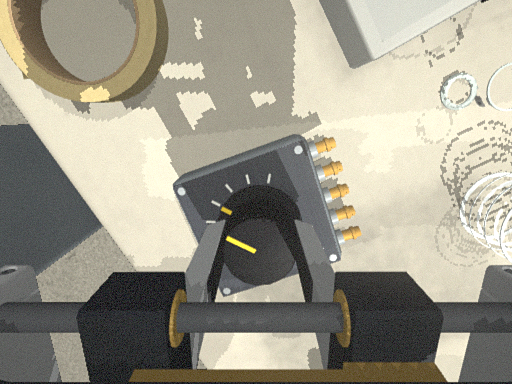

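The pointer on the flange at (226,211) faces the second white tick at (215,203), and the moment of 0.09 N m fits the spring there. There is no slip, so one more click: 0.417 rad.

Scaled: 0.417 rad / 1.5708 = 0.2655.

Call:
inch_along(steps=[0, 0, 0, 0, 0, 0.0637, 0.3, 0, 0, 0, 0, 0, 0.1273, 0.3, 0, 0, 0, 0, 0, 0.191, 0.3, 0, 0, 0, 0, 0, 0.2419, 0.3, 0, 0, 0, 0, 0, 0.2655, 0.3, 0, 0, 0, 0, 0, 0.2655, 0.3, 0, 0, 0, 0, 0, 0.2655, 0.3, 0, 0, 0, 0, 0, 0.2655, 0.3, 0, 0, 0, 0, 0, 0.2655, 0.3, 0, 0, 0, 0, 0, 0.2655, 0.3])

```text
time: 10.25
tcp_pos: [0.4691, -0.1335, 0.0635]
ee_rot: [-0.001, 0.944, 0.331, -0.001]
wrist_force: [-6.7, 6.1, 10.2]
gripper_width: 0.469
grasp_force: 30.0
```

```bash
python3 - <<'E'
from h import *
s=read_state(); print(s["torque"].round(3),rot(s["ee_rot"]).as_euler("ZYX"))
c=eyes.get_calibration("wrist"); im=eyes.read_camera("wrist")
C=np.array([.469,-.134]); h=cv2.cvtColor(im,cv2.COLOR_BGR2HSV); m=((h[...,0]>20)&(h[...,0]<34)&(h[...,1]>150)&(h[...,2]>90)).astype(np.uint8)
n,l,st,cc=cv2.connectedComponentsWithStats(m)
# box front dir from screws: front = mean(bottom screws)-centre
g=.12/400; P=np.array([[.467+(200-v)*g,-.141+(200-u)*g] for u,v in [(54,38),(328,75),(290,350),(16,312)]]); f=P[2:].mean(0)-P[:2].mean(0); fa=np.arctan2(f[1],f[0])
for i in range(1,n):
    if st[i,4]>8:
        w=p2w(c,*cc[i],.039)[:2]-C
        if np.linalg.norm(w)<.06: print(cc[i],st[i,4],np.linalg.norm(w), (fa-np.arctan2(w[1],w[0])+np.pi)%(2*np.pi)-np.pi)
cv2.imwrite("pics/w6.png",cv2.resize(cv2.convertScaleAbs(im[130:300,160:360],alpha=1.6),None,fx=3,fy=3))
E
```

```text
[1.235 1.517 0.128] [ 6.73913629e-01  5.75334751e-04 -3.13945650e+00]
[226.  210.5] 44 0.0270281892646375 1.2710124078286515
[241.00694444 244.6875    ] 144 0.018631019473087783 0.0210402665792091
```

View pics/w6.png

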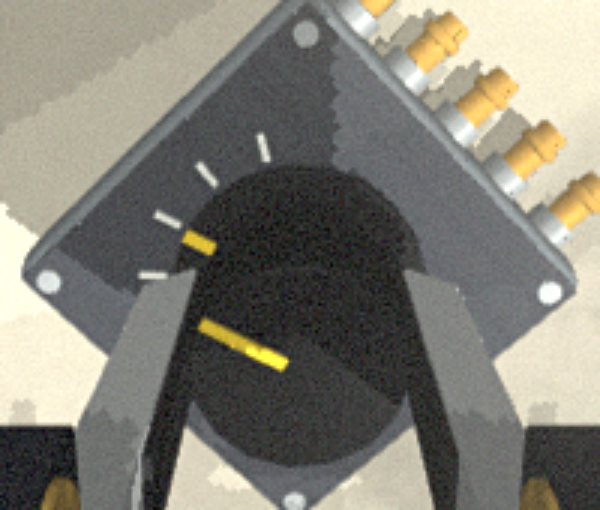

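The pointer at (200,243) faces the third white tick at (167,220), with stops 4 and 5 beyond it at (206,174) and (263,147). The camera measures 1.27 rad at a 30 N grip, so I'm handing in.

```bash
python3 -c "
from station import r, eyes, order, read_state
print(order.close_job())"
```

```text
the job is handed in; nothing more can be done
None
```

The job is handed in, verdict not shown: the camera showed the sleeve clicked in at 4 and let go, and the gripper still holds the outlet knob at the third stop (1.27 rad measured, 30 N grip).

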